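Lay up the hearing aids for the night

ROBOT

A 6-joint arm with a two-finger parallel gripper is mounted at the origin on the work surface. World frame = base frame: x ahead of the robot, y to its left, z up, the work surface at z = 0. Lengths are in m, angles in rad, forces in N, time in s.
With the tool pointing down it reaches from about 0.35 to 0.85 m from the base axis. Payload 8.1 kg.
Tool frame: the origin (TCP) lies at the very end of the fingers, on their centre line; the grasp point (between the pads) lies 19 mm behind it (robot.pinch_z is the distance from the TCP to the grasp point, in m); x points along the fingers, z is the direction in which the jaws open and shut, and the axes are right-handed (so a half turn about x gives the same grasp; the last joint's range is limited). The gripper opens to 93 mm and grips with 3 to 60 N. Pads are 15 mm wide; open, the fingers measure 128 mm over their backs; the gripper's body (75 mm by 188 mm) begins 65 mm behind the grasp point.
Start: joints at [1.235, 0.13, 1.488, -0, 1.523, -0.085], TCP at [0.149, 0.581, 0.219] pointing down, gripper open.
Joint ranges: [-2.96, 2.96], [-0.89, 2.26], [0.02, 2.5], [-1.34, 4.48], [0, 2.73], [-2.66, 2.66]. Speed limits (rad/s): [2.39, 2.39, 2.79, 3.14, 3.14, 3.14].

INTERFACE

Orientations are given as a rotation vector (axis times angle).
In Python, from plant import robot, optics, ticket gives the robot as it stands.
- The arm moves only by the tool jog_arm, never from a script. Its argument "targets" is a list of rows, each a list of 7 numbers: the shift along the tool's x, y, z in cm, then the turn, a rotation vector about the tool's x, y, z in degrees, then the closure, from 0 (fully open) to 1 (shut). In form: [[dx, dy, dz, ax, ay, az, grip], ...]. A call has 1 to 5 rows; each row is the pose to reach, as a shift and turn from the pose measured when the call began, along the tool's axes at that moment; what a row does not reach only later rows make up. A row lasts 1/8 s, in which the tool goes at most 62.5 mm and 10.7 degrees, less where a joint would pass 70% of its speed; a pose out of reach is approached as far as the arm can. A call with a gripper value outside its range is refused whole. The fingers move at their own pace and stop on an object; "squeeze" is the grip in N (left out, the last holds). Time passes only in rows, so rows that repeat a pose let the fingers close. It gives the time, the measured TCP pose, the force and the opening at its end, in the units of the state.
- robot.read_state(): the state, without advancing time (a new reading comes with each control period).
- optics.read_camera(name): name is "scene" or "top" or "wrist"; returns a dict with "frame" (420x560x3 uint8, red, green, blue), "vertical_fov" (degrees; the focal length in pixels is half the picture's height over the tangent of half this angle, whatever the lens; pixels are square), "cx", "cy" (the principal point, pixels), "R" (3x3) and "t" (3): a world point X has camera coordinates R X + t. Camera axes: x right, y down, z forward; pixel columns grow to the right and rows downward; lengths in m; the calibration is good to about 2 mm. A picture is of the moment at which its call begins. There is no depth.
- ticket.close_job(): hands the job in, once; it reports no verdict.
The state is a dict: "t": time; "q": joint angles; "dq": joint speeds; "joint_torque": joint torques, N m; "tool_pos": TCP position; "orientation": TCP orientation; "force": force on the tool from outside, world axes, zero at the start; "wrist_torque": the same for the moment, N m; "opening": finger opening in m.
Only numpy, scipy, OpenCV 4.12 (cv2) and the standard library are available. Lean on these libraries where they do the work, as an engineer would, in place of code of your own. Each camera call takes 0.05 s, during which the arm holds its last target.

TASK

First lift the used green-lidded drying capsule out of the beige dryer and stand it in the middle of the dark walnut dish, then stand the fresh orange-lidded capsule down in the dryer's round well. Also lay the red hearing aid flat in the middle of the red dish and the blue one flat in the middle of the blue dish. Leave the look-alikes, the grey spare hearing aid and the purple-lidded lip-balm pot, where they are, and let go of everything.

Things in the scene. Friction and masses are not known exactly. Their poses are not given: they have to be found in the camera images.
- used_capsule_center (a point): Used drying capsule: ivory pot with a dark green lid, 36 mm in diameter, 24 mm high, 30 g, standing upright. This point is its centre, 12 mm above its underside; z is up. It starts in the dryer's well, its upper 18 mm standing clear of the dryer's top.
- fresh_capsule_center (a point): Fresh drying capsule: ivory pot with an orange lid, 36 mm in diameter, 24 mm high, 30 g, standing upright. This point is its centre, 12 mm above its underside; z is up. It starts on the table.
- red_aid_center (a point): Red behind-the-ear hearing aid lying on its flat side: a slightly bent body 45 mm long, 13 mm wide, 14 mm high, 15 g, with a short pale ear hook at its +x end bending to -y. This point is its centre, 7 mm above its underside; x runs along its length, z up. The middle 28 mm is straight and can be gripped across (along y). It starts on the table.
- blue_aid_center (a point): Blue behind-the-ear hearing aid lying on its flat side: a slightly bent body 45 mm long, 13 mm wide, 14 mm high, 15 g, with a short pale ear hook at its +x end bending to -y. This point is its centre, 7 mm above its underside; x runs along its length, z up. The middle 28 mm is straight and can be gripped across (along y). It starts on the table.
- grey_aid_center (a point): Look-alike, to be left alone: mid-grey behind-the-ear hearing aid lying on its flat side: a slightly bent body 45 mm long, 13 mm wide, 14 mm high, 15 g, with a short pale ear hook at its +x end bending to -y. This point is its centre, 7 mm above its underside; x runs along its length, z up. The middle 28 mm is straight and can be gripped across (along y). It lies on the table.
- balm_pot_center (a point): Look-alike, to be left alone: lip-balm pot, ivory with a purple lid, 36 mm in diameter, 24 mm high, 30 g, standing upright. This point is its centre, 12 mm above its underside; z is up. It stands on the table.
- dryer_well (a point): Beige hearing-aid dryer, a block 84 by 84 mm, fixed on the grey silicone mat, its top 27 mm above the table. In its top is a round well 53 mm in diameter and 6 mm deep. This point is the centre of the well's floor, 21 mm above the table. x points to the back, where its shallow lid (84 by 84 mm, 12 mm high) lies folded right back, flat on the mat.
- red_dish_floor (a point): Round shallow dish with a red rim and ivory floor, on the grey mat, outer diameter 92 mm, flat inner floor 84 mm across, with a lip standing only 3 mm above that floor; fixed. This point is the centre of the inner floor, 7 mm above the table.
- blue_dish_floor (a point): Round shallow dish with a blue rim and ivory floor, on the grey mat, outer diameter 92 mm, flat inner floor 84 mm across, with a lip standing only 3 mm above that floor; fixed. This point is the centre of the inner floor, 7 mm above the table.
- walnut_dish_floor (a point): Round shallow dark brown walnut dish standing on the table apart from the mat, outer diameter 84 mm, flat inner floor 76 mm across with a lip standing 3 mm above it; fixed. This point is the centre of the inner floor, 4 mm above the table.
Mind the look-alikes: they are no part of the job. Several things look just like the part that bears blue_aid_center: the one meant starts farthest to the robot's left. What is shaped like the part that bears blue_dish_floor but pink is not meant.

How it is judged:
By the outcome, as a careful person would: the job done as asked, in the order asked, and still so for the second after the job is handed in, with the robot touching nothing.
It also fails if it takes over 106 s, if anything falls off the work surface, if the arm or the gripper's body presses on something with over 40 N, if the wrist force passes 120 N, or if a joint passes its speed limit or range.

## Working session

There is one attempt and no reset: what is moved stays moved. The work goes in short steps, Python scripts to look and compute and a tool call to move; the robot and the scene stay as the last step left them, time stands still between calls to the robot, and variables do not carry over. Pictures are saved under pics/ and viewed, and the job is handed in when it is done.

Besides the shell and the picture viewer there is one more tool, called after "Call:" as name([rows], argument=value, ...), one row to a line, values as JSON. jog_arm: Moves the arm, as the interface text tells. Its arguments: {"type":"object","properties":{"targets":{"type":"array"},"squeeze":{"type":"number"}},"required":["targets"]}

```bash
mkdir -p pics; ls; python3 - <<'E'
from plant import robot, optics, ticket
import cv2
print(robot.read_state())
for n in ("scene","top","wrist"):
    c=optics.read_camera(n)
    cv2.imwrite(f"pics/{n}0.png",c["frame"][:,:,::-1])
    print(n,c["vertical_fov"],c["cx"],c["cy"],c["R"],c["t"])
E
```

```text
pics
{'t': 0.0, 'q': array([ 1.23459502e+00,  1.31140966e-01,  1.48926261e+00,  6.77343419e-06,
        1.52300079e+00, -8.54270827e-02]), 'dq': array([ 0.0004468 ,  0.00142027,  0.00030611, -0.00027928,  0.00205574,
       -0.00016941]), 'joint_torque': array([ 6.50134789e-04, -5.59816146e+01, -4.91782737e+01,  7.67629221e-02,
        3.48634401e-02, -9.25476911e-05]), 'tool_pos': array([0.14869767, 0.5807012 , 0.21760867]), 'orientation': array([-1.02354747,  1.31901598,  1.02191451]), 'force': array([ 0.64527139,  0.51851966, -0.48298658]), 'wrist_torque': array([ 0.0112404 , -0.00467865,  0.0051626 ]), 'opening': 0.09322387095626097}
scene 56.0833884734787 271.89450508640414 200.24845129403036 [[-0.71361895  0.70027567 -0.01902592]
 [ 0.41225433  0.39784128 -0.81961496]
 [-0.56638712 -0.59273629 -0.57259875]] [ 0.35780947 -0.15815368  1.32596574]
top 46.07162911633 286.09737884981433 205.4881922852393 [[ 0.01983659 -0.99961929  0.01917796]
 [-0.99505191 -0.02160652 -0.09697861]
 [ 0.09735606 -0.01715934 -0.99510168]] [-0.01107626  0.48645358  1.04585909]
wrist 68.42947162801224 279.5315241637199 213.78048787380584 [[ 0.24773777  0.96882476 -0.00213973]
 [ 0.92750816 -0.23653344  0.28944869]
 [ 0.27991894 -0.07369199 -0.95719114]] [-0.59855677 -0.03402382  0.39184007]
```

View pics/top0.png

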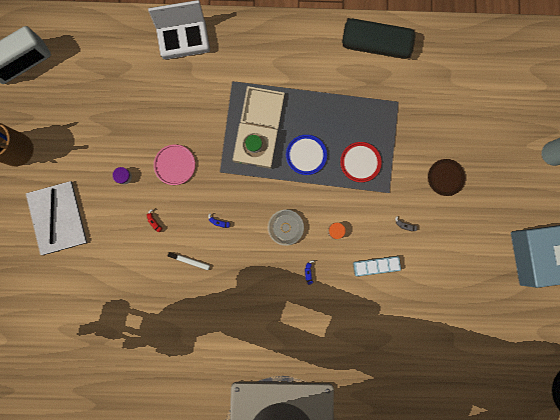

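View pics/scene0.png

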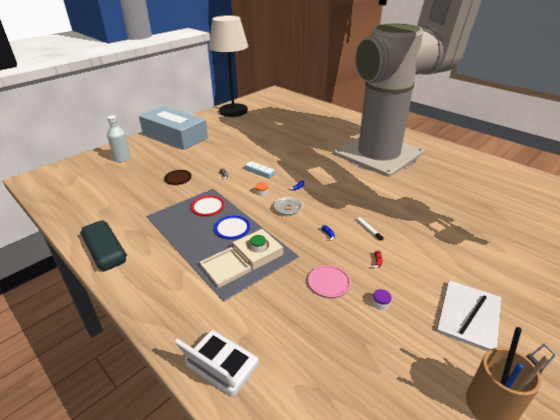

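View pics/wrist0.png

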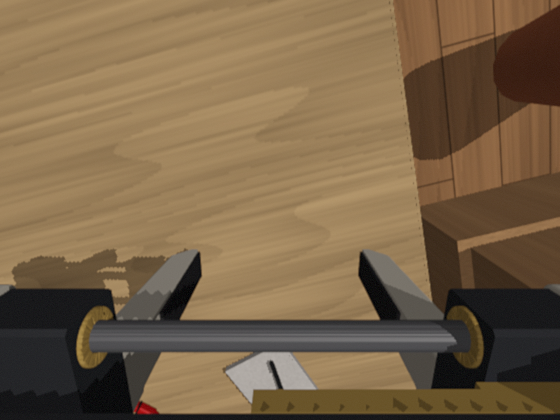

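The top view shows two blue aids. One is at (220,221) and the other at (310,271). The image's left is the robot's left (+y), so (220,221) is the one meant. The pink dish at (175,165) isn't meant. I'll enlarge crops to confirm this and measure.

```bash
cat > h.py <<'E'
import numpy as np, cv2
from scipy.spatial.transform import Rotation as Ro
from plant import robot, optics, ticket
def unproj(c,u,v,z):
    f=c["frame"].shape[0]/2/np.tan(np.radians(c["vertical_fov"]/2))
    R=np.array(c["R"]);t=np.array(c["t"])
    d=R.T@np.array([(u-c["cx"])/f,(v-c["cy"])/f,1]); o=-R.T@t
    return o+d*(z-o[2])/d[2]
def proj(c,X):
    f=c["frame"].shape[0]/2/np.tan(np.radians(c["vertical_fov"]/2))
    p=np.array(c["R"])@np.array(X)+np.array(c["t"])
    return np.array([f*p[0]/p[2]+c["cx"],f*p[1]/p[2]+c["cy"]])
def crop(c,u,v,w,h,s,name):
    u0,v0=int(u-w/2),int(v-h/2);u0=max(u0,0);v0=max(v0,0)
    im=c["frame"][v0:v0+h,u0:u0+w,::-1]
    im=cv2.resize(im,None,fx=s,fy=s,interpolation=cv2.INTER_CUBIC)
    cv2.imwrite("pics/"+name,im); return u0,v0
def delta(target,zdir):
    """shift in tool cm and turn in deg for TCP target, tool down, jaw axis along world angle zdir (deg, mod 180)"""
    s=robot.read_state(); T=Ro.from_rotvec(s["orientation"])
    best=None
    for a in (zdir,zdir+180):
        a=np.radians(a); x=np.array([0,0,-1.]);z=np.array([np.cos(a),np.sin(a),0]);y=np.cross(z,x)
        G=Ro.from_matrix(np.c_[x,y,z]); rv=np.degrees((T.inv()*G).as_rotvec())
        if best is None or np.linalg.norm(rv)<np.linalg.norm(best): best=rv
    d=T.inv().apply(np.array(target)-s["tool_pos"])*100
    print("t",round(s["t"],2),"pos",s["tool_pos"].round(4),"q",s["q"].round(2),"open",round(s["opening"],4),"F",s["force"].round(1))
    print("shift cm",d.round(2),"turn",best.round(1))
E
python3 - <<'E'
from h import *
c=optics.read_camera("top")
crop(c,240,205,260,130,3,"a.png")
crop(c,310,150,200,150,4,"b.png")
crop(c,400,200,140,90,5,"b2.png")
E
```

```text
(no output)
```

View pics/a.png

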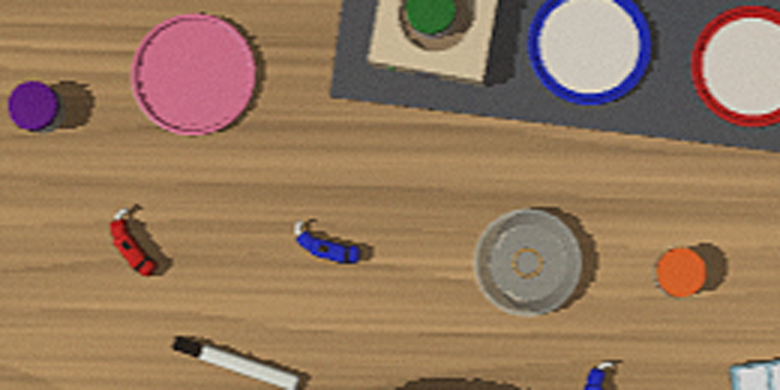

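View pics/b.png

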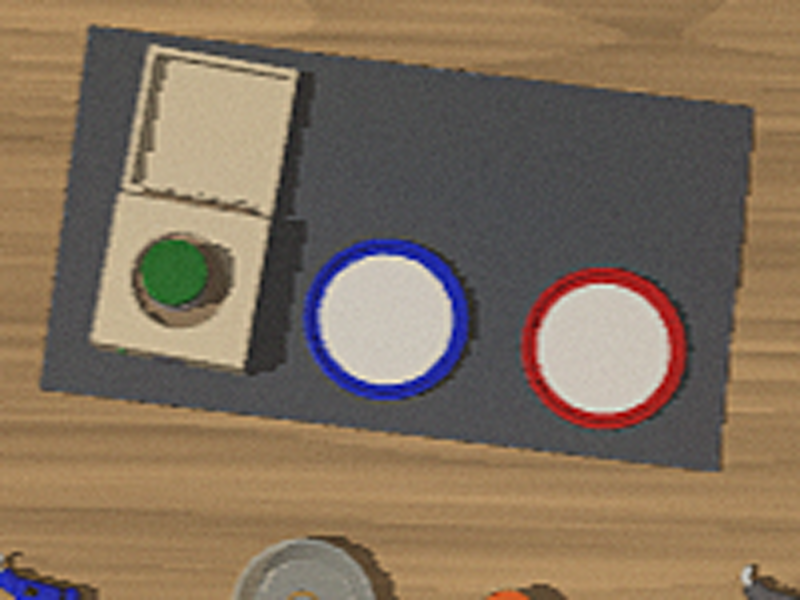

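The crop confirms it: the blue aid at (220,221) is the leftmost of the two, and there's only one red aid, at (153,220). Next I'll get positions by colour segmentation in both cameras.

```bash
cat > m.py <<'E'
from h import *
def blob(c,box,hl,hh,smin=90,vmin=30,vmax=255):
    hsv=cv2.cvtColor(c["frame"],cv2.COLOR_RGB2HSV)
    m=cv2.inRange(hsv,(hl,smin,vmin),(hh,255,vmax))
    u0,v0,u1,v1=box; k=np.zeros_like(m);k[v0:v1,u0:u1]=m[v0:v1,u0:u1]
    n,l,st,ce=cv2.connectedComponentsWithStats(k)
    i=1+np.argmax(st[1:,4]); ys,xs=np.nonzero(l==i)
    p=np.c_[xs,ys].astype(float)
    return p,(l==i).astype(np.uint8)
def report(c,n,p,z):
    W=np.array([unproj(c,u,v,z) for u,v in p])[:,:2]
    m=W.mean(0); w,V=np.linalg.eigh(np.cov((W-m).T)); a=V[:,1]
    ext=[np.ptp((W-m)@V[:,1]),np.ptp((W-m)@V[:,0])]
    print(n,"px",p.mean(0).round(1),len(p),"world",m.round(4),"ang",round(np.degrees(np.arctan2(a[1],a[0]))%180,1),"ext",np.round(ext,4))
def ell(c,n,m,z):
    cs,_=cv2.findContours(m,cv2.RETR_EXTERNAL,cv2.CHAIN_APPROX_NONE)
    q=max(cs,key=cv2.contourArea); e=cv2.fitEllipse(cv2.convexHull(q)) 
    P=np.array([unproj(c,u,v,z)[:2] for u,v in q[:,0]]); (x,y),r=cv2.minEnclosingCircle((P*1000).astype(np.float32))
    print(n,"ellipse px",np.round(e[0],1),"world",unproj(c,*e[0],z).round(4)[:2],"mec",round(x/1000,4),round(y/1000,4),"d",round(2*r/1000,4))
if __name__=="__main__":
    c=optics.read_camera("top"); s=optics.read_camera("scene")
    L={"green":((235,130,275,155),(230,225,280,252),45,85,.045),
       "orange":((320,215,355,245),(250,178,272,198),3,13,.024),
       "red":((140,200,170,235),(365,248,390,272),170,180,.010),
       "blue":((200,205,240,235),(315,220,342,242),110,130,.010),
       "purple":((110,165,135,187),(365,285,400,308),130,160,.024),
       "bluedish":((280,130,333,178),(205,210,255,242),110,130,.010),
       "reddish":((338,138,386,185),(185,190,230,220),170,180,.010)}
    for n,(b1,b2,a,b,z) in L.items():
        for nm,cc,bx in (("top",c,b1),("scn",s,b2)):
            sm=150 if n in("orange","red") else 90
            p,m=blob(cc,bx,a,b,sm)
            (report if n in("red","blue") else ell)(cc,nm+" "+n,p if n in("red","blue") else m,z)
    # walnut: dark
    for nm,cc,(u0,v0,u1,v1),th in (("top",c,(420,150,475,202),70),("scn",s,(158,164,197,190),70)):
        g=cv2.cvtColor(cc["frame"],cv2.COLOR_RGB2GRAY);m=np.zeros_like(g);m[v0:v1,u0:u1]=(g[v0:v1,u0:u1]<th)
        ell(cc,nm+" walnut",m,.007)
    crop(c,250,150,60,110,7,"dry.png"); crop(s,240,255,100,80,7,"dry2.png")
E
python3 m.py
```

```text
top green ellipse px [253.1 142.5] world [0.6188 0.073 ] mec 0.6188 0.073 d 0.0357
scn green ellipse px [257.6 240.1] world [0.6211 0.0763] mec 0.6201 0.0763 d 0.0383
top orange ellipse px [336.7 230.2] world [ 0.4353 -0.1113] mec 0.4355 -0.1116 d 0.0365
scn orange ellipse px [261.3 186.2] world [ 0.4375 -0.1076] mec 0.4382 -0.1075 d 0.0404
top red px [150. 222.] 1 world [0.4454 0.2941] ang nan ext [nan nan]
scn red px [376.8 252.3] 6 world [0.4306 0.2752] ang 156.0 ext [0.0104 0.0029]
top blue px [219.2 222.6] 108 world [0.4473 0.144 ] ang 73.3 ext [0.0463 0.0142]
scn blue px [327.8 230.7] 84 world [0.4479 0.1442] ang 71.6 ext [0.0489 0.02  ]
top purple ellipse px [120.5 174.9] world [0.5453 0.3587] mec 0.5456 0.3584 d 0.0362
scn purple ellipse px [381.8 296.2] world [0.5477 0.3615] mec 0.5475 0.361 d 0.0379
top bluedish ellipse px [306.  154.3] world [ 0.6029 -0.0431] mec 0.6036 -0.0429 d 0.0929
scn bluedish ellipse px [231.7 226.9] world [ 0.6055 -0.0393] mec 0.6049 -0.0409 d 0.0987m.py:12: RuntimeWarning: Degrees of freedom <= 0 for slice
  m=W.mean(0); w,V=np.linalg.eigh(np.cov((W-m).T)); a=V[:,1]
  c *= np.true_divide(1, fact)
  c *= np.true_divide(1, fact)
Traceback (most recent call last):
  File "m.py", line 33, in <module>
    (report if n in("red","blue") else ell)(cc,nm+" "+n,p if n in("red","blue") else m,z)
    ~~~~~~~~~~~~~~~~~~~~~~~~~~~~~~~~~~~~~~~^^^^^^^^^^^^^^^^^^^^^^^^^^^^^^^^^^^^^^^^^^^^^^
  File "m.py", line 17, in ell
    q=max(cs,key=cv2.contourArea); e=cv2.fitEllipse(cv2.convexHull(q))
                                     ~~~~~~~~~~~~~~^^^^^^^^^^^^^^^^^^^
cv2.error: OpenCV(4.12.0) /io/opencv/modules/imgproc/src/shapedescr.cpp:361: error: (-201:Incorrect size of input array) There should be at least 5 points to fit the ellipse in function 'fitEllipseNoDirect'
```

View pics/b2.png

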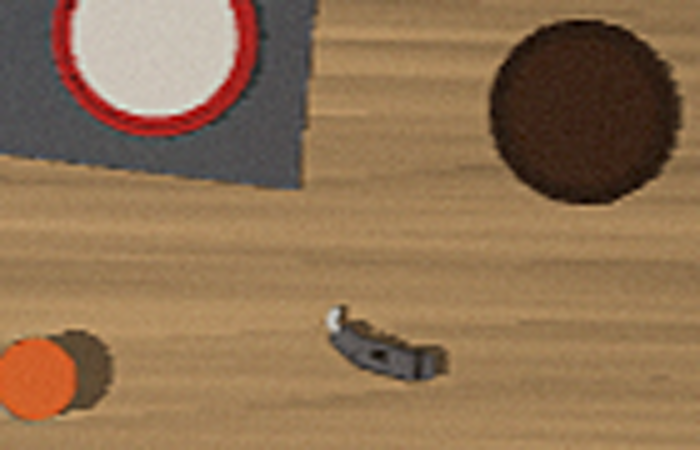

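```bash
sed -i 's/170,180/0,4/' m.py; sed -i 's/,170,180,/,0,4,/' m.py; python3 m.py | grep -E "red|walnut"
```

```text
top red px [153.3 222.5] 102 world [0.4445 0.2868] ang 37.5 ext [0.0458 0.0152]
scn red px [378.3 258.9] 68 world [0.4467 0.2897] ang 34.4 ext [0.0436 0.0135]
top reddish ellipse px [360.7 161.7] world [ 0.5892 -0.1647] mec 0.5894 -0.1649 d 0.093
scn reddish ellipse px [207.1 205.3] world [ 0.5921 -0.161 ] mec 0.5915 -0.1622 d 0.0927
top walnut ellipse px [446.4 177. ] world [ 0.5597 -0.3569] mec 0.5598 -0.3571 d 0.0855
scn walnut ellipse px [177.4 176.9] world [ 0.5631 -0.3517] mec 0.562 -0.3523 d 0.0859
```

```bash
ls pics
```

```text
a.png
b.png
b2.png
dry.png
dry2.png
scene0.png
top0.png
wrist0.png
```

View pics/dry.png

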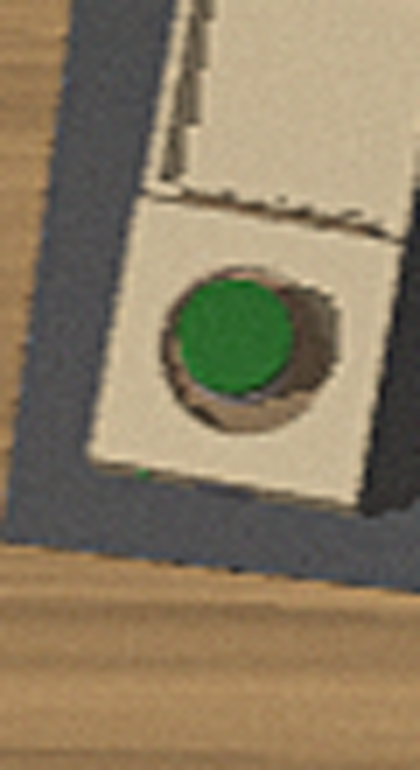

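View pics/dry2.png

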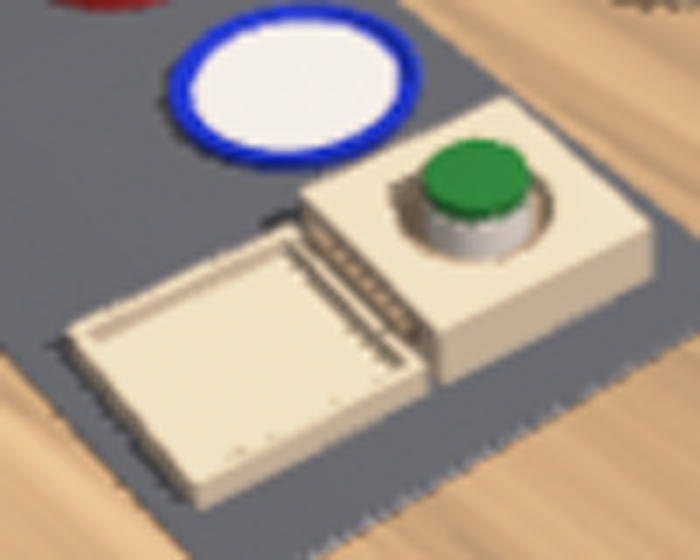

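Everything matches the sizes given: lids about 36 mm, dishes 92–93 mm and 85 mm, aids about 46 mm. The top and scene cameras differ by a steady (2.5, 3.5) mm or so, so I'll average them for now and settle it with the wrist camera. In the dryer crop the well's rim is centred at crop (251,351), which is top pixel (255.9,145.1).

```bash
python3 - <<'E'
from h import *
c=optics.read_camera("top"); print("well top",unproj(c,255.9,145.1,.027))
T=Ro.from_rotvec(robot.read_state()["orientation"]).as_matrix(); print(T.round(2))
delta([.62,.075,.17],170); delta([.62,.075,.17],90)
E
```

```text
well top [0.61723158 0.0676199  0.027     ]
[[-0.   -0.97  0.25]
 [-0.    0.25  0.97]
 [-1.   -0.   -0.  ]]
t 0.45 pos [0.1489 0.5812 0.2185] q [ 1.23  0.13  1.49 -0.    1.52 -0.09] open 0.0927 F [0.7 0.8 0. ]
shift cm [  4.86 -58.2  -37.34] turn [85.6 -0.   0. ]
t 0.45 pos [0.1489 0.5812 0.2185] q [ 1.23  0.13  1.49 -0.    1.52 -0.09] open 0.0927 F [0.7 0.8 0. ]
shift cm [  4.86 -58.2  -37.34] turn [-14.4  -0.   -0. ]
```

Call:
jog_arm([
  [2,-12,-7.7,-5,0,0,0.3],
  [2.5,-18,-11.5,-10,0,0,0.3],
  [3,-24,-15.4,-14.4,0,0,0.3],
  [3,-30,-19.2,-14.4,0,0,0.3],
  [3,-36,-23,-14.4,0,0,0.3],
])

```text
t: 1.08
tool_pos: [0.3622, 0.3522, 0.1923]
orientation: [-1.21, 1.208, 1.21]
force: [0.8, -0.1, -0.4]
opening: 0.0648
```

```bash
python3 - <<'E'
from h import *
delta([.62,.075,.15],90)
E
```

```text
t 1.07 pos [0.3622 0.3522 0.1923] q [ 0.67 -0.12  1.78 -0.    1.47 -0.9 ] open 0.0648 F [ 0.8 -0.1 -0.4]
shift cm [  4.24 -25.76 -27.74] turn [0. 0. 0.]
```

Call:
jog_arm([
  [2,-10,-10,0,0,0,0.3],
  [3.5,-18,-20,0,0,0,0.3],
  [4.2,-25.8,-27.7,0,0,0,0.3],
  [4.2,-25.8,-27.7,0,0,0,0.3],
  [4.2,-25.8,-27.7,0,0,0,0.3],
])

```text
t: 1.7
tool_pos: [0.5741, 0.1249, 0.1575]
orientation: [-1.21, 1.208, 1.209]
force: [0.7, 1.2, 0.0]
opening: 0.0651
```

Call:
jog_arm([
  [0,0,-4,0,0,0,0.3],
  [0,0,-6.6,0,0,0,0.3],
  [0,0,-6.6,0,0,0,0.3],
])

```text
t: 2.08
tool_pos: [0.5743, 0.0571, 0.1573]
orientation: [-1.208, 1.209, 1.207]
force: [-0.3, -1.4, -0.0]
opening: 0.0648
```

```bash
python3 - <<'E'
from h import *
c=optics.read_camera("wrist"); cv2.imwrite("pics/w1.png",c["frame"][:,:,::-1])
delta([.62,.075,.15],90)
for z,p in ((.045,(.6188,.073)),(.045,(.6206,.0763)),(.045,(.62,.075))): print(proj(c,[*p,z]).round(1))
E
```

```text
t 2.12 pos [0.5742 0.0584 0.1574] q [ 0.01  0.1   1.63  0.    1.41 -1.56] open 0.0654 F [ 0.3  0.3 -0.5]
shift cm [ 0.75 -4.57  1.67] turn [-0.1  0.   0.1]
[296.3 254.2]
[299.6 255.9]
[298.3 255.3]
```

View pics/w1.png

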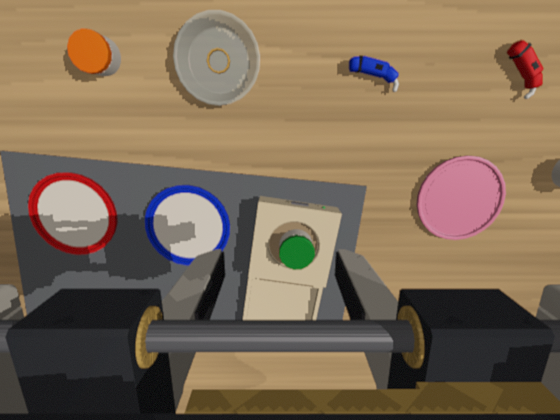

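The wrist view shows the green lid at (297,251), orange (90,52), blue aid (373,68), red aid (525,65), the blue dish at (187,223) and the red dish at (72,213). I'll use it as the third measurement.

```bash
python3 - <<'E'
from m import *
c=optics.read_camera("wrist")
p,m=blob(c,(270,225,325,275),45,85,90); ell(c,"green",m,.045)
p,m=blob(c,(60,20,125,80),3,13,170); ell(c,"orange",m,.024)
p,m=blob(c,(340,50,400,90),110,130,90); report(c,"blue",p,.010)
p,m=blob(c,(500,35,550,100),0,4,150); report(c,"red",p,.010)
p,m=blob(c,(140,180,235,268),110,130,90); ell(c,"bluedish",m,.010)
p,m=blob(c,(20,165,122,260),0,4,120); ell(c,"reddish",m,.010)
crop(c,297,250,100,80,7,"w1c.png")
E
```

```text
green ellipse px [295.  252.1] world [0.6166 0.0732] mec 0.6168 0.073 d 0.0362
orange ellipse px [87.2 50.7] world [ 0.4349 -0.1097] mec 0.4353 -0.1096 d 0.0376
blue px [371.7  67.8] 733 world [0.4467 0.1436] ang 75.0 ext [0.0474 0.0159]
red px [528.1  68. ] 547 world [0.4469 0.2887] ang 32.6 ext [0.0365 0.0203]
bluedish ellipse px [185.5 224.5] world [ 0.6    -0.0427] mec 0.6021 -0.0425 d 0.0929
reddish ellipse px [ 70.7 212.7] world [ 0.5866 -0.1631] mec 0.5885 -0.1629 d 0.0936
```

View pics/w1c.png

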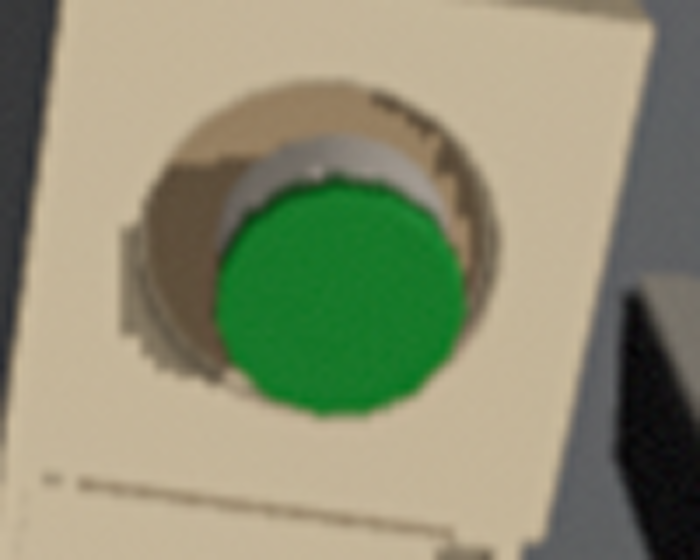

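The wrist camera agrees with the top one: green lid at about (0.618, 0.0735). I'll descend with the tips held above the dryer's top at 27 mm.

Call:
jog_arm([
  [2,-3,1,0,0,0,0.35],
  [5,-4.4,1.5,0,0,0,0.35],
  [8.5,-4.4,1.5,0,0,0,0.35],
  [10,-4.4,1.5,0,0,0,0.35],
  [10,-4.4,1.5,0,0,0,0.35],
])

```text
t: 2.8
tool_pos: [0.6172, 0.0751, 0.0566]
orientation: [-1.209, 1.209, 1.211]
force: [0.4, -0.1, 0.4]
opening: 0.0602
```

```bash
python3 - <<'E'
from h import *
delta([.618,.0735,.031],90)
E
```

```text
t 2.8 pos [0.6172 0.0751 0.0566] q [ 0.04  0.32  1.58  0.    1.25 -1.53] open 0.0602 F [ 0.4 -0.1  0.4]
shift cm [ 2.56 -0.08 -0.16] turn [ 0.1  0.1 -0.1]
```

Call:
jog_arm([
  [1,-0.1,-0.2,0,0,0,0.35],
  [1.8,-0.1,-0.2,0,0,0,0.35],
  [2.4,-0.1,-0.2,0,0,0,0.35],
  [2.6,-0.1,-0.2,0,0,0,0.35],
  [2.6,-0.1,-0.2,0,0,0,0.35],
])

```text
t: 3.42
tool_pos: [0.6181, 0.0731, 0.0305]
orientation: [-1.209, 1.209, 1.211]
force: [-0.3, 0.4, 0.3]
opening: 0.0603
```

Call:
jog_arm([
  [0,0,0,0,0,0,0.5],
  [0,0,0,0,0,0,0.6],
  [0,0,0,0,0,0,0.7],
  [0,0,0,0,0,0,0.7],
  [0,0,0,0,0,0,0.7],
], squeeze=10)

```text
t: 4.05
tool_pos: [0.6183, 0.0731, 0.0307]
orientation: [-1.209, 1.209, 1.211]
force: [-0.2, -0.0, 1.0]
opening: 0.0356
```

```bash
python3 - <<'E'
from h import *
c=optics.read_camera("wrist"); cv2.imwrite("pics/w2.png",c["frame"][:,:,::-1])
delta([.618,.0735,.120],90)
E
```

```text
t 4.1 pos [0.6183 0.0731 0.0307] q [ 0.03  0.35  1.59  0.    1.2  -1.54] open 0.0356 F [-0.   0.   2.1]
shift cm [-8.93  0.04  0.05] turn [ 0.1  0.1 -0.1]
```

View pics/w2.png

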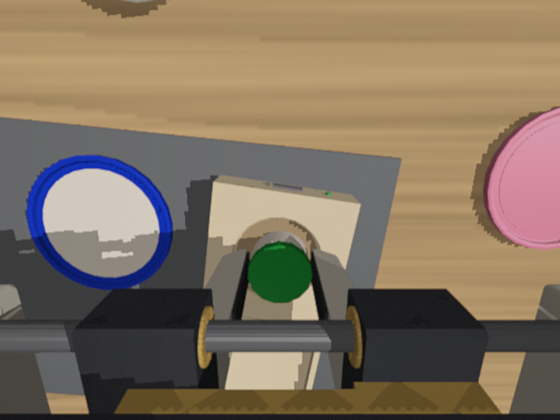

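The capsule is gripped: 35.6 mm opening, lid centred at (280,272). Lifting.

Call:
jog_arm([
  [-2,0,0,0,0,0,0.7],
  [-5,0,0,0,0,0,0.7],
  [-9,0,0,0,0,0,0.7],
  [-12,0,0,0,0,0,0.7],
  [-12,0,0,0,0,0,0.7],
])

```text
t: 4.72
tool_pos: [0.6209, 0.0731, 0.1558]
orientation: [-1.212, 1.203, 1.206]
force: [-0.1, -0.5, 0.2]
opening: 0.0361
```

```bash
python3 - <<'E'
from h import *
c=optics.read_camera("top"); crop(c,255,150,140,110,5,"t3.png"); print(unproj(c,255.9,145.1,.027))
delta([.560,-.356,.10],90)
E
```

```text
[0.61723158 0.0676199  0.027     ]
t 4.78 pos [0.6196 0.073  0.1532] q [ 0.03  0.23  1.5   0.    1.41 -1.54] open 0.0356 F [ 0.1 -0.6 -0.7]
shift cm [  5.25   6.02 -42.9 ] turn [0.1 0.1 0.2]
```

View pics/t3.png

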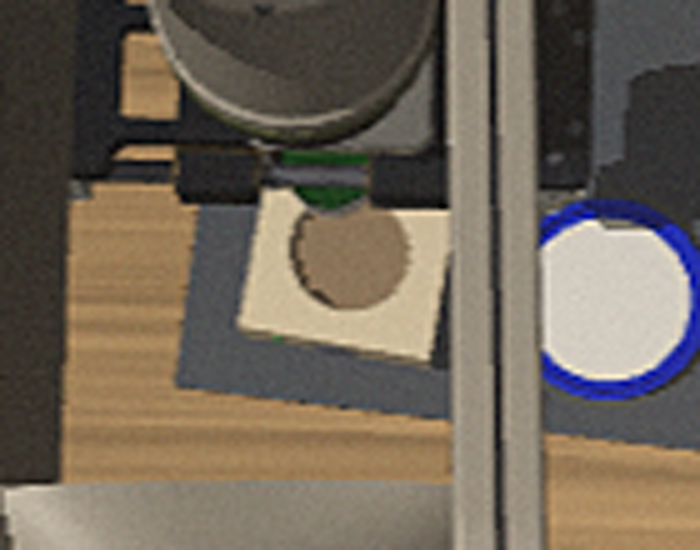

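The capsule is out and the well is empty, with its rim centred near crop (352,250). Carrying the capsule to the walnut dish.

Call:
jog_arm([
  [0.5,1,-6,0,0,0,0.7],
  [0.5,2,-12,0,0,0,0.7],
  [0.5,3,-18,0,0,0,0.7],
  [0.5,4,-24,0,0,0,0.7],
  [0.5,5,-30,0,0,0,0.7],
])

```text
t: 5.4
tool_pos: [0.5684, -0.2284, 0.146]
orientation: [-1.209, 1.206, 1.21]
force: [1.3, 0.1, -0.2]
opening: 0.0357
```

Call:
jog_arm([
  [1,1,-7,0,0,0,0.7],
  [2,1.5,-13,0,0,0,0.7],
  [2,1.5,-15,0,0,0,0.7],
  [2,1.5,-15,0,0,0,0.7],
  [2,1.5,-15,0,0,0,0.7],
])

```text
t: 6.02
tool_pos: [0.5532, -0.3772, 0.1245]
orientation: [-1.207, 1.206, 1.212]
force: [0.6, 0.8, 0.4]
opening: 0.0359
```

```bash
python3 - <<'E'
from h import *
c=optics.read_camera("wrist"); cv2.imwrite("pics/w4.png",c["frame"][:,:,::-1])
print(proj(c,[.56,-.356,.007]))
delta([.560,-.356,.0147],90)
E
```

```text
[301.55327272 216.17236659]
t 6.08 pos [ 0.5535 -0.3769  0.125 ] q [-0.68  0.37  1.38  0.    1.39 -2.25] open 0.0359 F [-0.   0.4 -1.6]
shift cm [11.04 -0.65  2.05] turn [ 0.1  0.2 -0. ]
```

View pics/w4.png

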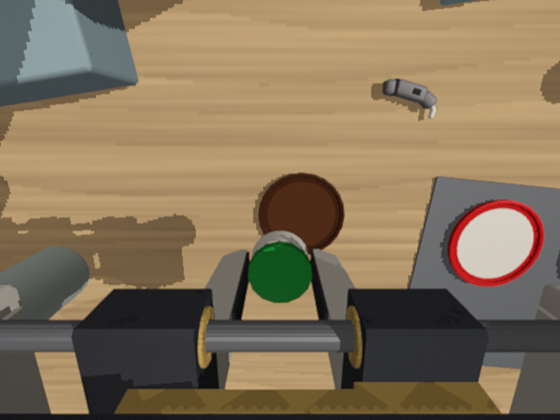

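The dish appears at (301,213) against a predicted (301.5,216), so the position holds. Lowering.

Call:
jog_arm([
  [2,-0.6,2,0,0,0,0.7],
  [5,-0.6,2,0,0,0,0.7],
  [8,-0.6,2,0,0,0,0.7],
  [9.5,-0.6,2,0,0,0,0.7],
  [9.5,-0.6,2,0,0,0,0.7],
])

```text
t: 6.7
tool_pos: [0.5589, -0.3551, 0.0289]
orientation: [-1.207, 1.206, 1.215]
force: [-0.4, 0.1, 0.2]
opening: 0.0357
```

```bash
python3 - <<'E'
from h import *
delta([.560,-.356,.0142],90)
E
```

```text
t 6.7 pos [ 0.5589 -0.3551  0.0289] q [-0.65  0.45  1.46  0.    1.23 -2.22] open 0.0357 F [-0.4  0.1  0.2]
shift cm [ 1.47 -0.11 -0.1 ] turn [ 0.2  0.3 -0.1]
```

Call:
jog_arm([
  [0.5,0,-0.1,0.2,0.3,0,0.7],
  [1,-0.1,-0.1,0.2,0.3,0,0.7],
  [1.35,-0.1,-0.1,0.2,0.3,0,0.7],
  [1.5,-0.1,-0.1,0.2,0.3,0,0.7],
  [1.5,-0.1,-0.1,0.2,0.3,0,0.7],
])

```text
t: 7.32
tool_pos: [0.5599, -0.3561, 0.014]
orientation: [-1.208, 1.211, 1.21]
force: [0.3, -0.1, 0.4]
opening: 0.0358
```

Call:
jog_arm([
  [0,0,0,0,0,0,0.55],
  [0,0,0,0,0,0,0.45],
  [0,0,0,0,0,0,0.35],
  [-1,0,0,0,0,0,0.35],
  [-3,0,0,0,0,0,0.35],
])

```text
t: 7.95
tool_pos: [0.5594, -0.3557, 0.0442]
orientation: [-1.207, 1.211, 1.212]
force: [-0.8, -0.6, 0.5]
opening: 0.06
```

Call:
jog_arm([
  [-3,0,0,0,0,0,0.35],
  [-6,0,0,0,0,0,0.35],
  [-8,0,0,0,0,0,0.35],
  [-8,0,0,0,0,0,0.35],
])

```text
t: 8.45
tool_pos: [0.5611, -0.3568, 0.1274]
orientation: [-1.211, 1.211, 1.207]
force: [-0.6, 0.9, 0.7]
opening: 0.0604
```

```bash
python3 - <<'E'
from h import *
c=optics.read_camera("wrist"); cv2.imwrite("pics/w5.png",c["frame"][:,:,::-1])
delta([.4355,-.1105,.08],70);delta([.4355,-.1105,.08],90)
E
```

```text
t 8.5 pos [ 0.5601 -0.3561  0.1252] q [-0.64  0.36  1.4  -0.    1.39 -2.21] open 0.0605 F [-0.8  0.9 -0.9]
shift cm [ 4.54 12.47 24.56] turn [20.  -0.  -0.1]
t 8.5 pos [ 0.5601 -0.3561  0.1252] q [-0.64  0.36  1.4  -0.    1.39 -2.21] open 0.0605 F [-0.8  0.9 -0.9]
shift cm [ 4.54 12.47 24.56] turn [-0.  -0.  -0.1]
```

View pics/w5.png

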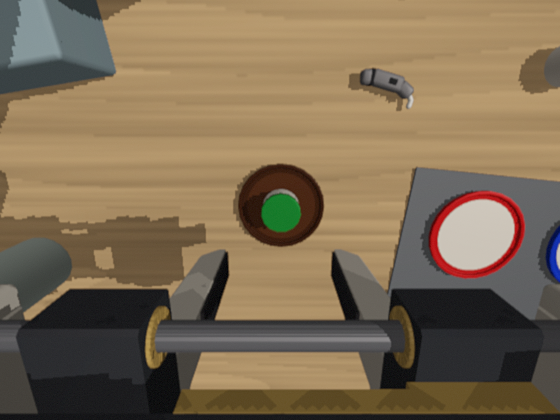

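The used capsule stands upright in the middle of the walnut dish, lid at (281,212) and dish centre near (281,205). Next, the fresh orange capsule.

Call:
jog_arm([
  [0,3,5.5,0,0,0,0.35],
  [0.5,6,11,0,0,0,0.35],
  [1.5,9,17,0,0,0,0.35],
  [2,12.5,23,0,0,0,0.35],
  [2.5,12.5,24.6,0,0,0,0.35],
])

```text
t: 9.12
tool_pos: [0.4319, -0.1073, 0.0977]
orientation: [-1.206, 1.212, 1.214]
force: [1.5, 0.4, 0.2]
opening: 0.0604
```

Call:
jog_arm([
  [0,0,0,0,0,0,0.35],
  [0,0,0,0,0,0,0.35],
])

```text
t: 9.38
tool_pos: [0.4315, -0.1075, 0.097]
orientation: [-1.205, 1.213, 1.216]
force: [0.1, -0.1, -0.5]
opening: 0.0606
```

```bash
python3 - <<'E'
from m import *
c=optics.read_camera("wrist"); cv2.imwrite("pics/w6.png",c["frame"][:,:,::-1])
print(proj(c,[.4355,-.1105,.024]))
p,m=blob(c,(200,140,360,300),3,13,190); ell(c,"orange",m,.024)
delta([.4355,-.1105,.010],90)
E
```

```text
[276.24947349 229.38653567]
orange ellipse px [275.3 226.6] world [ 0.4331 -0.1113] mec 0.4334 -0.1114 d 0.0356
t 9.43 pos [ 0.432  -0.108   0.0974] q [-0.36 -0.2   2.04 -0.    1.31 -1.93] open 0.0604 F [-0.  -0.6 -0.6]
shift cm [ 8.74 -0.41 -0.27] turn [ 0.   0.1 -0.4]
```

View pics/w6.png

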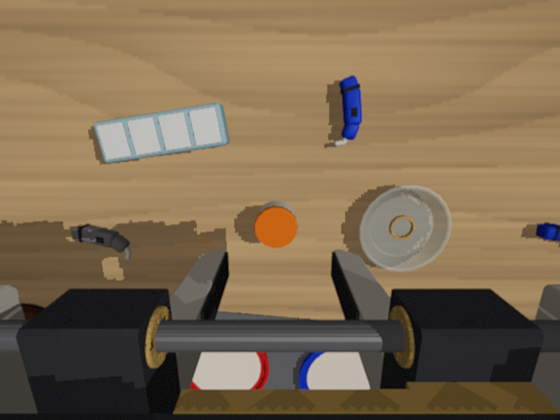

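The orange lid is at (275,227), which gives (0.4345, −0.111), and the fingers will clear the glass dish at (405,228). Descending.

Call:
jog_arm([
  [2,-0.3,-0.3,0,0,-0.4,0.35],
  [4.5,-0.3,-0.3,0,0,-0.4,0.35],
  [6.5,-0.3,-0.3,0,0,-0.4,0.35],
  [8,-0.3,-0.3,0,0,-0.4,0.35],
  [8.7,-0.3,-0.3,0,0,-0.4,0.35],
])

```text
t: 10.05
tool_pos: [0.4342, -0.1113, 0.0096]
orientation: [-1.207, 1.209, 1.21]
force: [0.2, -0.0, 0.4]
opening: 0.0607
```

Call:
jog_arm([
  [0,0,0,0,0,0,0.5],
  [0,0,0,0,0,0,0.6],
  [0,0,0,0,0,0,0.7],
  [0,0,0,0,0,0,0.7],
  [0,0,0,0,0,0,0.7],
])

```text
t: 10.68
tool_pos: [0.4349, -0.1115, 0.0103]
orientation: [-1.208, 1.208, 1.209]
force: [-0.3, -0.0, 5.2]
opening: 0.0355
```

```bash
python3 - <<'E'
from m import *
c=optics.read_camera("wrist"); crop(c,280,270,160,120,5,"w7.png")
delta([.617,.0685,.13],90)
E
```

```text
t 10.72 pos [ 0.4349 -0.1115  0.0103] q [-0.37 -0.07  2.09  0.    1.12 -1.94] open 0.0353 F [ 0.2 -0.1  5.9]
shift cm [-11.94 -18.21  18.03] turn [-0.   0.1  0. ]
```

View pics/w7.png

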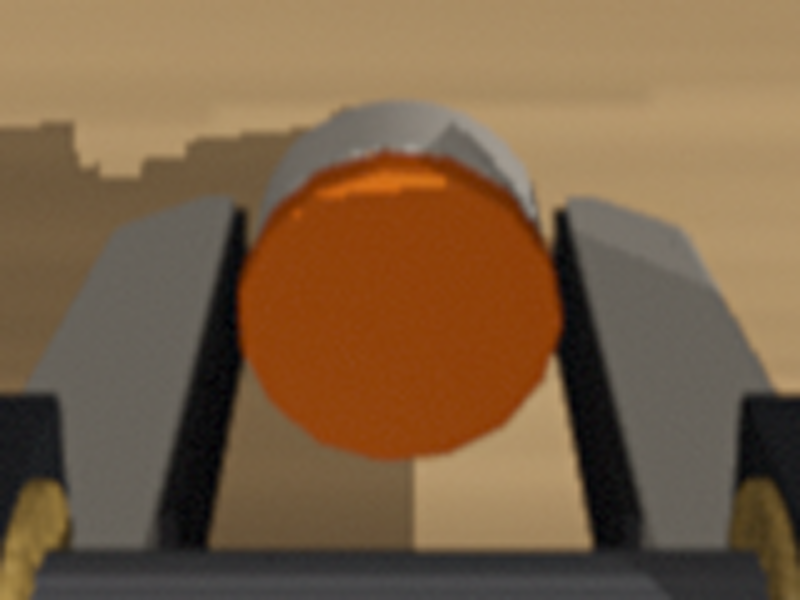

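Gripped at 35.5 mm, with the underside about 10 mm below the TCP. Carrying it to the dryer.

Call:
jog_arm([
  [-3,0,0,0,0,0,0.7],
  [-7,0,0,0,0,0,0.7],
  [-12,-1,1,0,0,0,0.7],
  [-13,-5,5,0,0,0,0.7],
  [-13,-9,9,0,0,0,0.7],
])

```text
t: 11.35
tool_pos: [0.527, -0.0212, 0.1426]
orientation: [-1.21, 1.206, 1.204]
force: [0.5, -0.8, -0.9]
opening: 0.0356
```

```bash
python3 - <<'E'
from m import *
delta([.617,.0685,.13],90)
E
```

```text
t 11.35 pos [ 0.527  -0.0212  0.1426] q [-0.14 -0.02  1.79  0.    1.37 -1.71] open 0.0356 F [ 0.5 -0.8 -0.9]
shift cm [ 1.3  -8.98  8.98] turn [-0.1  0.   0.3]
```

Call:
jog_arm([
  [0.5,-2.5,5,0,0,0,0.7],
  [1,-4.5,9,0,0,0,0.7],
  [1,-4.5,9,0,0,0,0.7],
  [1,-4.5,9,0,0,0,0.7],
])

```text
t: 11.85
tool_pos: [0.5716, 0.0686, 0.1322]
orientation: [-1.21, 1.207, 1.206]
force: [0.7, 0.1, -1.2]
opening: 0.0358
```

```bash
python3 - <<'E'
from m import *
c=optics.read_camera("wrist"); print(crop(c,280,230,160,120,5,"w8.png"))
print(proj(c,[.6172,.0676,.027]),proj(c,[.617,.0685,.027]))
delta([.617,.0685,.05],90)
E
```

```text
(200, 170)
[279.02817368 258.05520151] [279.96623744 257.86399709]
t 11.9 pos [0.5717 0.068  0.1325] q [ 0.03  0.12  1.66  0.    1.36 -1.54] open 0.0356 F [-1.2  0.1 -0.8]
shift cm [ 8.27 -4.5   0.06] turn [-0.1  0.   0.2]
```

View pics/w8.png

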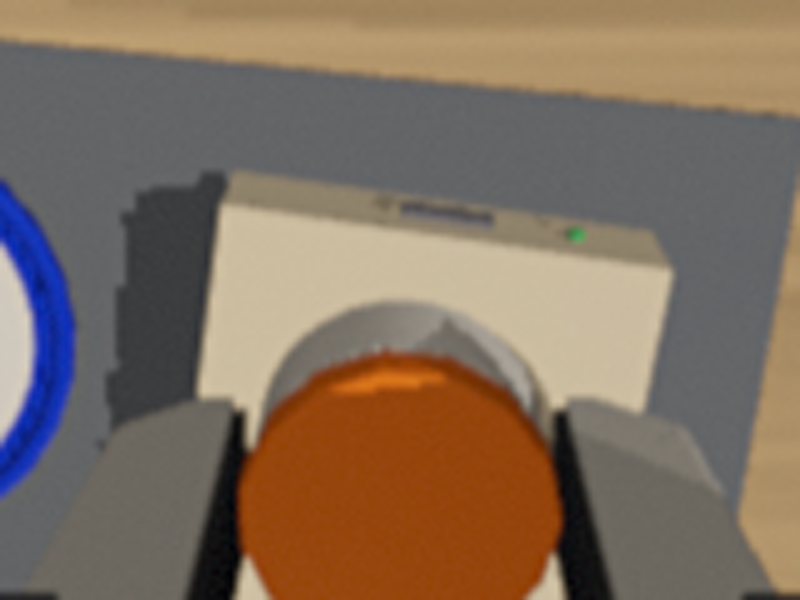

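The front top edge of the dryer runs from pixel (244,210.6) to (334.4,223.6), which lets me check the well centre independently.

```bash
python3 - <<'E'
from m import *
c=optics.read_camera("wrist")
a=unproj(c,244,210.6,.027)[:2];b=unproj(c,334.4,223.6,.027)[:2]
d=b-a; L=np.linalg.norm(d); d/=L; n=np.array([d[1],-d[0]]); 
if n[0]<0:n=-n
print(a,b,L,(a+b)/2+n*.042, np.degrees(np.arctan2(n[1],n[0])))
E
```

```text
[0.56988154 0.03509834] [0.58259431 0.11846704] 0.08433240356710396 [0.61775797 0.07045136] -8.670158651629269
```

Call:
jog_arm([
  [0,-2.5,0.1,0,0,0,0.7],
  [2,-4.6,0.1,0,0,0,0.7],
  [5,-4.6,0.1,0,0,0,0.7],
  [8,-4.6,0.1,0,0,0,0.7],
  [8,-4.6,0.1,0,0,0,0.7],
])

```text
t: 12.58
tool_pos: [0.6154, 0.0674, 0.0501]
orientation: [-1.205, 1.213, 1.207]
force: [0.4, -0.3, -0.7]
opening: 0.0354
```

```bash
python3 - <<'E'
from m import *
delta([.6175,.069,.0313],90)
E
```

```text
t 12.57 pos [0.6154 0.0674 0.0501] q [ 0.03  0.32  1.59 -0.    1.24 -1.54] open 0.0354 F [ 0.4 -0.3 -0.7]
shift cm [ 1.88 -0.21  0.17] turn [-0.3 -0.  -0.1]
```

Call:
jog_arm([
  [0.5,-0.2,0.2,-0.3,0,0,0.7],
  [1,-0.2,0.2,-0.3,0,0,0.7],
  [1.5,-0.2,0.2,-0.3,0,0,0.7],
  [1.8,-0.2,0.2,-0.3,0,0,0.7],
  [1.85,-0.2,0.2,-0.3,0,0,0.7],
])

```text
t: 13.2
tool_pos: [0.6173, 0.0694, 0.0315]
orientation: [-1.209, 1.21, 1.211]
force: [0.2, 0.2, 0.3]
opening: 0.0356
```

Call:
jog_arm([
  [0,0,0,0,0,0,0.55],
  [0,0,0,0,0,0,0.45],
  [0,0,0,0,0,0,0.35],
  [-1,0,0,0,0,0,0.35],
  [-3,0,0,0,0,0,0.35],
])

```text
t: 13.82
tool_pos: [0.6166, 0.0694, 0.0617]
orientation: [-1.208, 1.211, 1.212]
force: [0.3, -0.4, 1.1]
opening: 0.0605
```

Call:
jog_arm([
  [-4,0,0,0,0,0,0.35],
  [-8,2,0,0,0,0,0.35],
  [-9,4,0,0,0,0,0.35],
  [-9,4,0,0,0,0,0.35],
])

```text
t: 14.32
tool_pos: [0.5778, 0.0695, 0.1552]
orientation: [-1.21, 1.208, 1.209]
force: [-0.5, -0.8, -0.6]
opening: 0.0602
```

```bash
python3 - <<'E'
from m import *
c=optics.read_camera("wrist"); crop(c,280,230,200,150,4,"w9.png")
p,m=blob(c,(200,150,360,300),3,13,190); ell(c,"orange",m,.045)
delta([.4455,.1435,.10],165); delta([.4455,.1435,.10],-15+180)
E
```

```text
orange ellipse px [279.  248.5] world [0.6153 0.0686] mec 0.6155 0.0689 d 0.0355
t 14.38 pos [0.5777 0.0694 0.1538] q [ 0.03  0.12  1.62 -0.    1.4  -1.54] open 0.0605 F [-0.6  0.9  0.7]
shift cm [ 5.38 13.21  7.42] turn [-75.   0.  -0.]
t 14.38 pos [0.5777 0.0694 0.1538] q [ 0.03  0.12  1.62 -0.    1.4  -1.54] open 0.0605 F [-0.6  0.9  0.7]
shift cm [ 5.38 13.21  7.42] turn [-75.   0.  -0.]
```

View pics/w9.png

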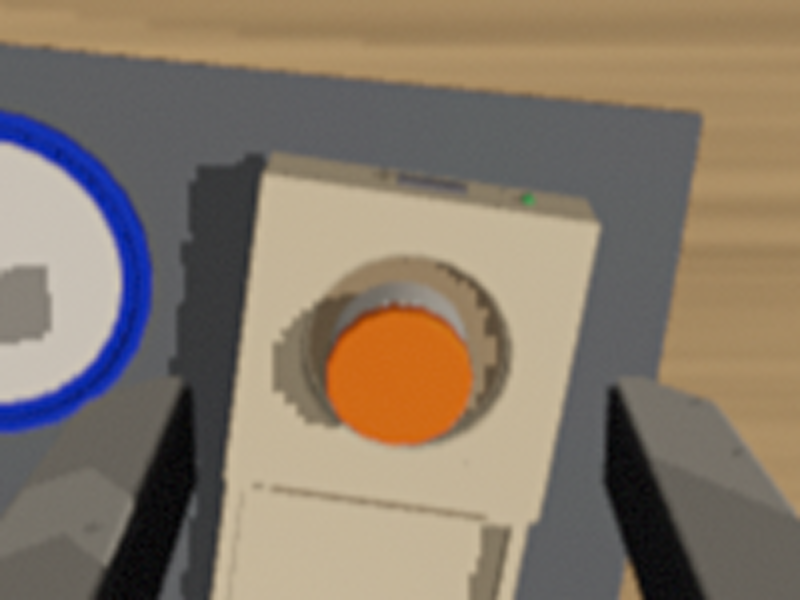

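The fresh capsule stands in the well, upright and inside the rim (lid at crop (400,375)). Next is the blue aid, the leftmost one at (0.447, 0.144) with its long axis at about 73.5°. Turning the jaws to −16.5° instead of 163.5° keeps joint 6 well inside its range.

Call:
jog_arm([
  [0,2,1,10,0,0,0.55],
  [0,4,2,20,0,0,0.55],
  [0,6,3,30,0,0,0.55],
  [0,8,4,40,0,0,0.55],
  [0,10,5,50,0,0,0.55],
])

```text
t: 15.0
tool_pos: [0.4772, 0.1196, 0.1532]
orientation: [-0.542, 1.503, 0.543]
force: [0.1, 0.4, 0.3]
opening: 0.0417
```

```bash
python3 - <<'E'
from m import *
delta([.447,.144,.10],-16.5)
E
```

```text
t 15.0 pos [0.4772 0.1196 0.1532] q [ 0.14 -0.12  1.86  0.    1.4  -0.55] open 0.0417 F [0.1 0.4 0.3]
shift cm [ 5.33  3.8  -0.75] turn [56.2 -0.1 -0. ]
```

Call:
jog_arm([
  [0.5,1,-0.2,10,0,0,0.55],
  [1,2,-0.4,20,0,0,0.55],
  [2,3,-0.6,30,0,0,0.55],
  [3,3.8,-0.8,40,0,0,0.55],
  [3.3,3.8,-0.8,50,0,0,0.55],
])

```text
t: 15.62
tool_pos: [0.4459, 0.1439, 0.1189]
orientation: [0.145, 1.57, -0.146]
force: [0.1, -0.7, 0.4]
opening: 0.0419
```

Call:
jog_arm([
  [0,0,0,6,0,0,0.55],
  [0,0,0,6,0,0,0.55],
])

```text
t: 15.88
tool_pos: [0.4459, 0.1438, 0.1184]
orientation: [0.226, 1.564, -0.228]
force: [0.3, -0.1, 0.1]
opening: 0.0417
```

```bash
python3 - <<'E'
from m import *
c=optics.read_camera("wrist"); cv2.imwrite("pics/w10.png",c["frame"][:,:,::-1])
p,m=blob(c,(180,140,380,300),110,130,90); report(c,"blue",p,.010); report(c,"blue14",p,.014)
delta([.447,.144,.003],-16.5)
E
```

```text
blue px [280.7 209.1] 605 world [0.4467 0.1451] ang 74.8 ext [0.0472 0.0146]
blue14 px [280.7 209.1] 605 world [0.447  0.1462] ang 74.8 ext [0.0465 0.0144]
t 15.93 pos [0.446  0.1438 0.1185] q [ 0.2  -0.16  1.96  0.    1.34  0.49] open 0.0419 F [ 1.1 -0.5 -0.6]
shift cm [11.55  0.07  0.14] turn [ 0.  -0.2  0.1]
```

View pics/w10.png

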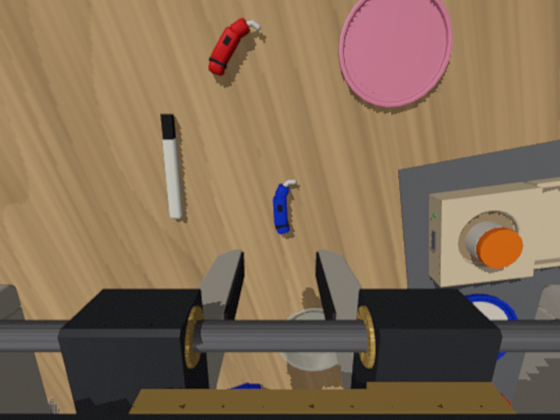

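The blue aid is at (281,209), centred between the jaws and in line with them. Descending.

Call:
jog_arm([
  [3,0,0.1,0,0,0,0.55],
  [6,0,0.1,0,0,0,0.55],
  [8.5,0.1,0.1,0,0,0,0.55],
  [10.5,0.1,0.1,0,0,0,0.55],
  [11.4,0.1,0.1,0,0,0,0.55],
])

```text
t: 16.55
tool_pos: [0.4459, 0.1442, 0.0033]
orientation: [0.222, 1.566, -0.226]
force: [0.3, 0.3, 1.3]
opening: 0.042
```

Call:
jog_arm([
  [0.1,0,0,0,0,0,0.7],
  [0.1,0,0,0,0,0,0.8],
  [0.1,0,0,0,0,0,0.9],
  [0.1,0,0,0,0,0,0.9],
  [0.1,0,0,0,0,0,0.9],
], squeeze=8)

```text
t: 17.18
tool_pos: [0.4466, 0.1443, 0.003]
orientation: [0.223, 1.564, -0.225]
force: [-0.4, 1.2, 5.5]
opening: 0.0127
```

```bash
python3 - <<'E'
from m import *
c=optics.read_camera("wrist"); crop(c,280,270,160,120,5,"w11.png")
delta([.603,-.043,.10],-16.5)
E
```

```text
t 17.23 pos [0.4466 0.1443 0.003 ] q [0.2  0.01 2.03 0.   1.1  0.49] open 0.0131 F [-1.1 -0.7  5.2]
shift cm [ -9.76 -13.6   20.23] turn [ 0.2 -0.3  0.1]
```

View pics/w11.png

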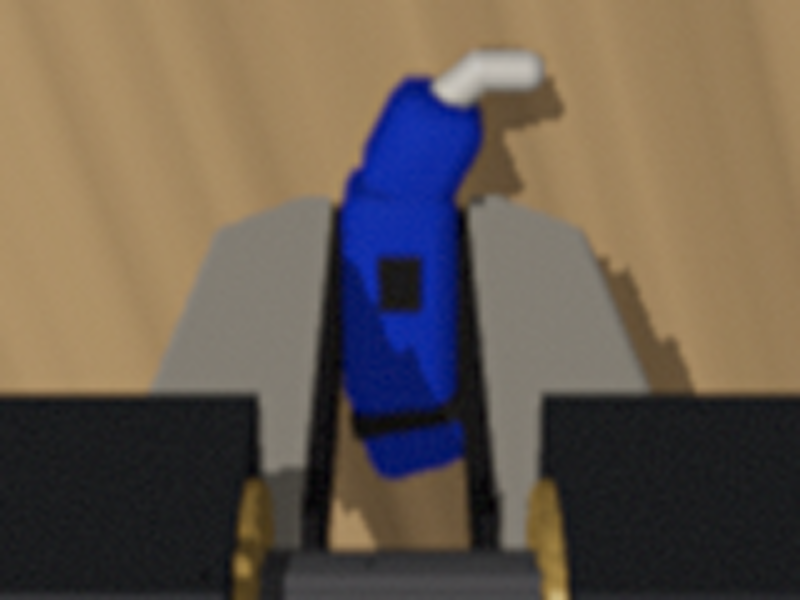

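The blue aid is held across its straight middle at a 13 mm opening. Lifting it to the blue dish.

Call:
jog_arm([
  [-3,0,0,0,0,0,0.9],
  [-7,0,0,0,0,0,0.9],
  [-10,-2,3,0,0,0,0.9],
  [-10,-5.5,8,0,0,0,0.9],
  [-10,-9,13,0,0,0,0.9],
])

```text
t: 17.85
tool_pos: [0.548, 0.0204, 0.1034]
orientation: [0.222, 1.563, -0.224]
force: [0.1, 0.5, -0.2]
opening: 0.0129
```

```bash
python3 - <<'E'
from m import *
delta([.603,-.0425,.07],-16.5)
E
```

```text
t 17.85 pos [0.548  0.0204 0.1034] q [-0.06  0.08  1.76 -0.    1.31  0.23] open 0.0129 F [ 0.1  0.5 -0.2]
shift cm [ 3.33 -4.49  7.06] turn [ 0.2 -0.2  0.1]
```

Call:
jog_arm([
  [0,-2.5,4,0,0,0,0.9],
  [1,-4.5,7.1,0,0,0,0.9],
  [3,-4.5,7.1,0,0,0,0.9],
  [4.5,-4.5,7.1,0,0,0,0.9],
  [4.5,-4.5,7.1,0,0,0,0.9],
])

```text
t: 18.48
tool_pos: [0.6009, -0.0414, 0.0558]
orientation: [0.221, 1.567, -0.223]
force: [-0.1, 0.2, 0.5]
opening: 0.0128
```

```bash
python3 - <<'E'
from m import *
c=optics.read_camera("wrist"); cv2.imwrite("pics/w12.png",c["frame"][:,:,::-1]); print(proj(c,[.603,-.0425,.01]))
delta([.603,-.0425,.0103],-16.5)
E
```

```text
[283.521864   235.46898201]
t 18.52 pos [ 0.6019 -0.0415  0.0572] q [-0.15  0.28  1.63 -0.    1.24  0.13] open 0.013 F [ 0.3 -0.3  0.5]
shift cm [ 4.69 -0.05  0.16] turn [ 0.3 -0.3  0.1]
```

View pics/w12.png

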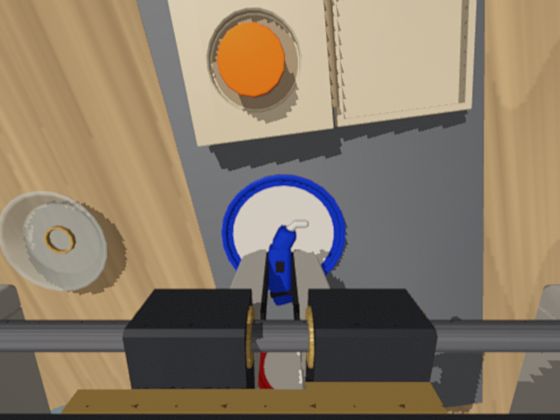

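The blue aid hangs level over the blue dish, centred at (284,232) against a predicted (283.5,235.5). Lowering.

Call:
jog_arm([
  [1.5,0,0.2,0,-0.3,0,0.9],
  [3,-0.1,0.2,0,-0.3,0,0.9],
  [4,-0.1,0.2,0,-0.3,0,0.9],
  [4.5,-0.1,0.2,0,-0.3,0,0.9],
  [4.65,-0.1,0.2,0,-0.3,0,0.9],
])

```text
t: 19.15
tool_pos: [0.6031, -0.0431, 0.0103]
orientation: [0.221, 1.561, -0.224]
force: [0.2, 0.1, -0.1]
opening: 0.0128
```

Call:
jog_arm([
  [0,0,0,0,0,0,0.8],
  [0,0,0,0,0,0,0.7],
  [0,0,0,0,0,0,0.65],
  [-1,0,0,0,0,0,0.65],
  [-3,0,0,0,0,0,0.65],
])

```text
t: 19.77
tool_pos: [0.6025, -0.043, 0.0407]
orientation: [0.221, 1.562, -0.224]
force: [-0.3, -0.2, -0.1]
opening: 0.0326
```

Call:
jog_arm([
  [-4,0,0,0,0,0,0.55],
  [-8,0,0,0,0,0,0.55],
  [-9,0,0,0,0,0,0.55],
  [-9,0,0,0,0,0,0.55],
])

```text
t: 20.27
tool_pos: [0.6035, -0.0429, 0.1322]
orientation: [0.221, 1.56, -0.224]
force: [0.7, -1.3, -0.3]
opening: 0.0423
```

```bash
python3 - <<'E'
from m import *
c=optics.read_camera("wrist"); cv2.imwrite("pics/w13.png",c["frame"][:,:,::-1])
delta([.4455,.288,.12],-55)
E
```

```text
t 20.32 pos [ 0.6025 -0.0428  0.1304] q [-0.15  0.2   1.57 -0.    1.37  0.13] open 0.0419 F [-0.1 -0.7 -1.4]
shift cm [  1.04  27.38 -24.31] turn [38.8 -0.1  0.2]
```

View pics/w13.png

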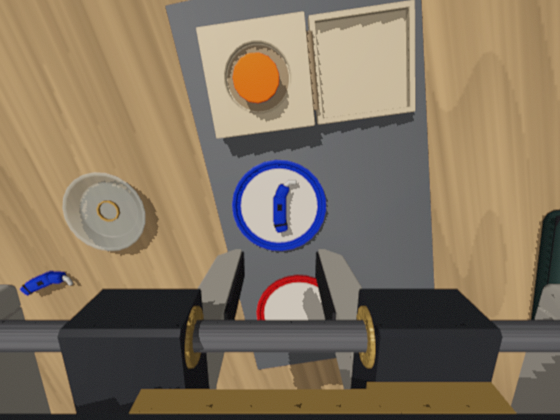

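The blue aid lies flat at (281,208), in the middle of the blue dish (centre (280,206)). Next, the red aid.

Call:
jog_arm([
  [-1,4.5,-4,8,0,0,0.55],
  [-1,9,-8,16,0,0,0.55],
  [-1,13,-11.7,24,0,0,0.55],
  [-1,17.5,-15.5,32,0,0,0.55],
  [-1,22,-19.5,38,0,0,0.55],
])

```text
t: 20.95
tool_pos: [0.4745, 0.2239, 0.1383]
orientation: [0.738, 1.445, -0.746]
force: [0.5, 0.9, 1.0]
opening: 0.0416
```

```bash
python3 - <<'E'
from m import *
delta([.4455,.288,.12],-54)
E
```

```text
t 20.95 pos [0.4745 0.2239 0.1383] q [ 0.34 -0.01  1.79 -0.    1.38  1.29] open 0.0416 F [0.5 0.9 1. ]
shift cm [ 1.83  1.38 -6.9 ] turn [-0.5 -0.1  0.4]
```

Call:
jog_arm([
  [1,0.7,-3.5,0,0,0,0.55],
  [1.8,1.4,-6.9,0,0,0,0.55],
  [1.8,1.4,-6.9,0,0,0,0.55],
  [1.8,1.4,-6.9,0,0,0,0.55],
])

```text
t: 21.45
tool_pos: [0.4451, 0.2874, 0.1191]
orientation: [0.736, 1.446, -0.747]
force: [0.4, 0.8, -0.5]
opening: 0.0417
```

```bash
python3 - <<'E'
from m import *
c=optics.read_camera("wrist"); cv2.imwrite("pics/w14.png",c["frame"][:,:,::-1])
p,m=blob(c,(180,140,380,300),0,4,150); report(c,"red",p,.010)
delta([.4455,.288,.003],-54)
E
```

```text
red px [278.  206.7] 339 world [0.4466 0.2902] ang 33.5 ext [0.0395 0.0138]
t 21.5 pos [0.4456 0.2873 0.1196] q [0.48 0.02 1.79 0.   1.34 1.43] open 0.0416 F [-0.5  0.4  1. ]
shift cm [11.66  0.13 -0.05] turn [-0.5 -0.1  0.5]
```

View pics/w14.png

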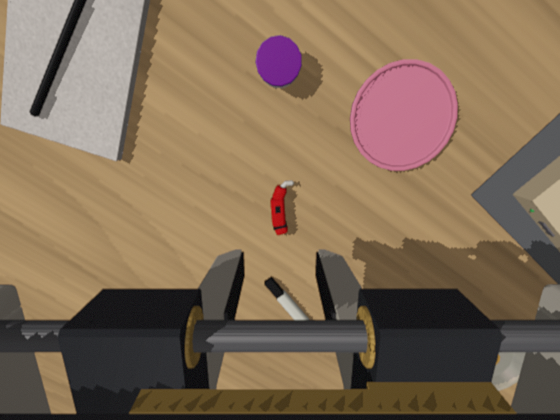

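The red aid is at (278,207), in line with the jaws. Only the marker's cap at (272,283) is near the grasp, and it lies clear of the fingers. Descending.

Call:
jog_arm([
  [3,0,-0.1,0,0,0.4,0.55],
  [6,0,-0.1,0,0,0.4,0.55],
  [8.5,0,-0.1,0,0,0.4,0.55],
  [10.5,0,-0.1,0,0,0.4,0.55],
  [11.6,0,-0.1,0,0,0.4,0.55],
])

```text
t: 22.12
tool_pos: [0.4441, 0.2863, 0.0024]
orientation: [0.742, 1.442, -0.744]
force: [0.2, 0.3, 0.5]
opening: 0.042
```

Call:
jog_arm([
  [0,0,0,0,0,0,0.7],
  [0,0,0,0,0,0,0.8],
  [0,0,0,0,0,0,0.9],
  [0,0,0,0,0,0,0.9],
  [0,0,0,0,0,0,0.9],
])

```text
t: 22.75
tool_pos: [0.4449, 0.2867, 0.0033]
orientation: [0.743, 1.441, -0.743]
force: [-0.4, -1.3, 5.3]
opening: 0.0127
```

```bash
python3 - <<'E'
from m import *
c=optics.read_camera("wrist"); crop(c,280,270,160,120,5,"w15.png")
delta([.589,-.164,.12],-35)
E
```

```text
t 22.8 pos [0.4449 0.2867 0.0033] q [0.47 0.16 1.87 0.   1.11 1.43] open 0.0127 F [-0.1 -1.1  5.7]
shift cm [-11.7  -14.39  45.07] turn [-19.6  -0.1   0. ]
```

View pics/w15.png

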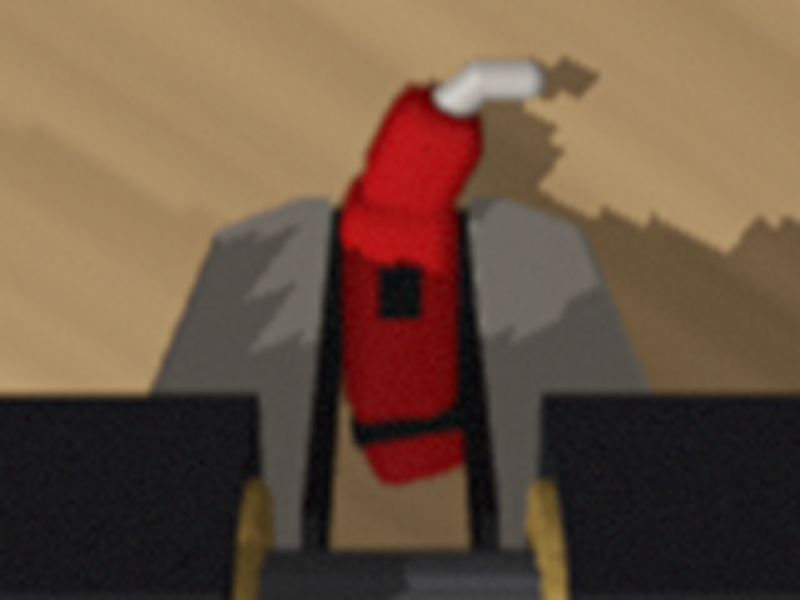

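Good grip. Lifting it to the red dish.

Call:
jog_arm([
  [-3,0,0,0,0,0,0.9],
  [-7,0,0,0,0,0,0.9],
  [-11,-1,2,0,0,0,0.9],
  [-12.5,-3,7,-3,0,0,0.9],
  [-12.5,-5,13,-6,0,0,0.9],
])

```text
t: 23.42
tool_pos: [0.4807, 0.1521, 0.1304]
orientation: [0.661, 1.467, -0.657]
force: [1.2, 0.0, -0.5]
opening: 0.0128
```

Call:
jog_arm([
  [0,-1.5,5,-3,0,0,0.9],
  [0,-2.9,10,-6,0,0,0.9],
  [0,-4.3,15,-9,0,0,0.9],
  [0,-5.7,20,-11,0,0,0.9],
  [0,-7.1,25,-13,0,0,0.9],
])

```text
t: 24.05
tool_pos: [0.5942, -0.0834, 0.1302]
orientation: [0.484, 1.515, -0.48]
force: [0.2, 0.7, 0.1]
opening: 0.0128
```

```bash
python3 - <<'E'
from m import *
delta([.589,-.164,.06],-35)
E
```

```text
t 24.05 pos [ 0.5942 -0.0834  0.1302] q [-0.23  0.18  1.59  0.    1.36  0.39] open 0.0128 F [0.2 0.7 0.1]
shift cm [ 7.01 -6.9   4.22] turn [-0.3  0.1 -0.1]
```

Call:
jog_arm([
  [0,-4,2.5,0,0,0,0.9],
  [1,-6.9,4.2,0,0,0,0.9],
  [4,-6.9,4.2,0,0,0,0.9],
  [7,-6.9,4.2,0,0,0,0.9],
  [7,-6.9,4.2,0,0,0,0.9],
])

```text
t: 24.68
tool_pos: [0.5862, -0.1629, 0.0568]
orientation: [0.484, 1.521, -0.481]
force: [0.1, 0.4, -0.0]
opening: 0.0128
```

```bash
python3 - <<'E'
from m import *
c=optics.read_camera("wrist"); cv2.imwrite("pics/w16.png",c["frame"][:,:,::-1]); print(proj(c,[.589,-.164,.01]))
delta([.589,-.164,.0108],-35)
E
```

```text
[283.89777084 233.54906005]
t 24.73 pos [ 0.5877 -0.1633  0.059 ] q [-0.36  0.29  1.61  0.    1.25  0.26] open 0.013 F [ 0.4 -0.5  0.3]
shift cm [4.82 0.01 0.16] turn [-0.3 -0.1 -0.1]
```

View pics/w16.png

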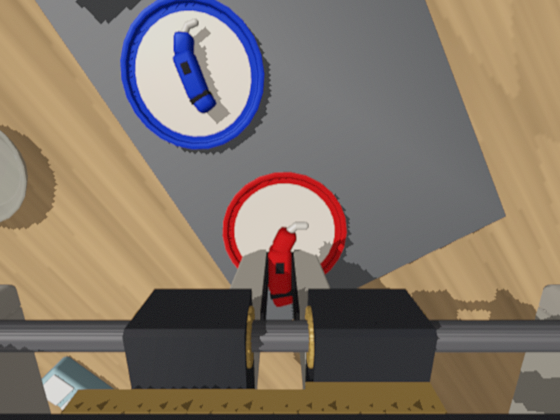

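The red dish is centred at (285,230) against a predicted (284,233.5). Lowering.

Call:
jog_arm([
  [1.5,0,0.2,0,0,0,0.9],
  [3,0,0.2,0,0,0,0.9],
  [4,0,0.2,0,0,0,0.9],
  [4.6,0,0.2,0,0,0,0.9],
  [4.8,0,0.2,0,0,0,0.9],
])

```text
t: 25.35
tool_pos: [0.589, -0.1643, 0.0104]
orientation: [0.484, 1.519, -0.48]
force: [-0.5, -0.5, -0.1]
opening: 0.0127
```

Call:
jog_arm([
  [0,0,0,0,0,0,0.8],
  [0,0,0,0,0,0,0.7],
  [0,0,0,0,0,0,0.65],
  [-1,0,0,0,0,0,0.65],
  [-3,0,0,0,0,0,0.65],
])

```text
t: 25.98
tool_pos: [0.5885, -0.1641, 0.0409]
orientation: [0.484, 1.52, -0.48]
force: [0.6, 0.2, 0.1]
opening: 0.0326
```

Call:
jog_arm([
  [-4,0,0,0,0,0,0.55],
  [-9,0,0,0,0,0,0.55],
  [-13,2,0,0,0,0,0.55],
  [-14,6,0,0,0,0,0.55],
  [-14,10,0,0,0,0,0.55],
])

```text
t: 26.6
tool_pos: [0.6486, -0.0827, 0.1856]
orientation: [0.485, 1.514, -0.48]
force: [0.7, -0.4, -0.7]
opening: 0.042
```

```bash
python3 - <<'E'
from m import *
c=optics.read_camera("wrist"); cv2.imwrite("pics/w17.png",c["frame"][:,:,::-1])
c=optics.read_camera("scene"); crop(c,255,215,200,150,4,"s17.png")
c=optics.read_camera("top"); cv2.imwrite("pics/t17.png",c["frame"][:,:,::-1])
print(robot.read_state())
E
```

```text
{'t': 26.75, 'q': array([-0.2051706 ,  0.28994402,  1.37166935,  0.00294139,  1.48128365,
        0.40729968]), 'dq': array([-0.0381582 , -0.00779   ,  0.03022832, -0.01523915, -0.00359631,
       -0.0166694 ]), 'joint_torque': array([  1.70672592, -63.72479439, -49.69272494,   0.48770959,
        -0.10762062,   0.34343446]), 'tool_pos': array([ 0.64757742, -0.08133373,  0.18280342]), 'orientation': array([ 0.48219014,  1.51860823, -0.47776132]), 'force': array([-0.78864159,  0.12364611,  0.21404363]), 'wrist_torque': array([-0.11096766,  0.14677792,  0.02299871]), 'opening': 0.041799184312861615}
```

View pics/w17.png

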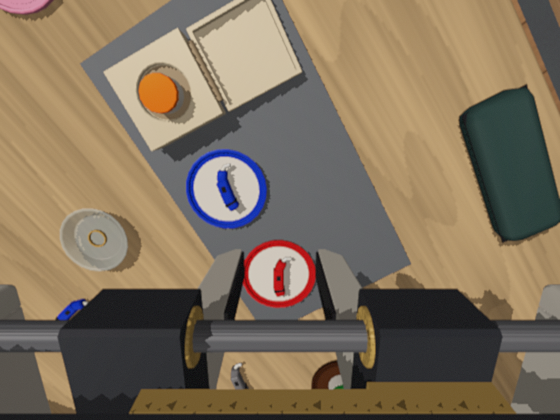

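View pics/s17.png

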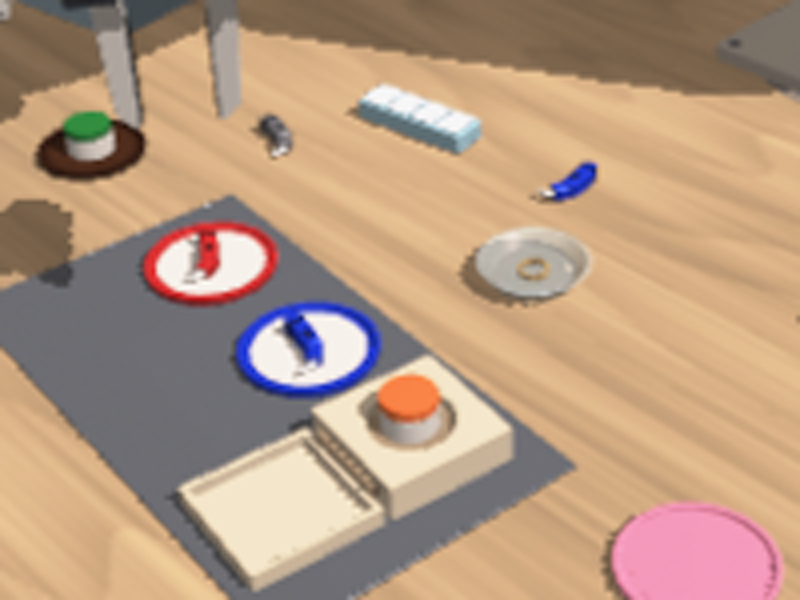

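View pics/t17.png

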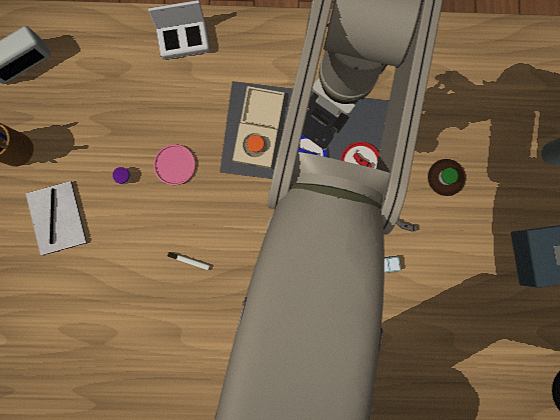

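All four placements look right in the scene and wrist views, and the arm is clear of everything. I'll let it settle, then hand in.

Call:
jog_arm([
  [0,0,0,0,0,0,0.55],
  [0,0,0,0,0,0,0.55],
  [0,0,0,0,0,0,0.55],
])

```text
t: 27.12
tool_pos: [0.6473, -0.0822, 0.183]
orientation: [0.483, 1.518, -0.479]
force: [-0.1, 0.0, -0.4]
opening: 0.0415
```

```bash
python3 -c "
from plant import ticket
print(ticket.close_job())"
```

```text
the job is handed in; nothing more can be done
None
```

The job is done and handed in at about 27 s, well inside the 106 s limit.

- **Capsules:** I moved the used green-lidded capsule from the dryer to the walnut dish first. Then I stood the fresh orange-lidded one in the dryer's well.
- **Hearing aids:** The blue aid farthest to the robot's left lies in the blue dish, and the red aid lies in the red dish.
- **Last checks:** The final scene and wrist pictures show both capsules upright and both aids flat near the middle of their dishes. The gripper was open and clear of everything. I never touched the grey aid, the purple pot, the second blue aid or the pink dish.
- **Forces:** The highest wrist force I read was about 6 N, while gripping on the table.
- **Disagreement between cameras:** The scene camera read about 2–5 mm off the top camera in x and y. The wrist camera read up to about 2 mm off along its line of view. I used values between the top and wrist readings. No check failed.

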